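# Free the pawl and press the cake-box seal down with the ratchet lever press

## Task

Press down the seal on the cake box with the lever press: first push the pawl's thumb paddle down as far as it goes so that the pawl stands clear of the teeth, then push the handle of the raised arm down past the teeth until its round pad rests flat on the box lid. Use only the fingertips or the outside of the fingers: grip, lift or force nothing, leave the box and the things beside the press where they stand, and finish with the pawl still free and the arm down.

Things in the scene. Friction and masses are not known exactly. Their poses are not given: they have to be found in the camera images.
- press: Fixed bench press of aluminium, grey paint and steel. Origin: on the counter under the arm's hinge. Its -x is the side to which the arm reaches over the cake box, +x the side of pawl and paddle, z up. Base plate 10 mm thick, x = -132 to +100 mm, y within +-68 mm round the box, +-40 mm elsewhere. Grey hinge posts at x = 0 (133 mm high), pawl posts at x = 75 mm (162 mm high).
- press_hinge (a point): Centre of the arm's hinge, 100 mm above the counter, straight above the press's origin; the hinge axis is the press's y.
- press_arm (a joint): Angle of the steel lever arm, rad: 0 = level, its pad flat on the box lid; larger = raised (starts at 0.74 to 0.86). A stiff hinge: the arm stays where it is left; pushing it down takes 2 to 8 N at the handle once the pawl is free. With the pawl engaged, a tooth of the arm's quadrant stops on the pawl within 0.13 rad. The pad is a black disc 56 mm across, 73 mm from the hinge.
- handle_top (a point): Middle of the top (with the arm level) of the black handle, a round crossbar 23 mm thick and 90 mm long, lying along the press's y across the end of the arm, its axis 170 mm from the hinge axis; moves with the arm on its arc, 220 to 240 mm above the counter at the start. The bar's axis lies 11.5 mm from this point, square to the arm.
- pawl (a joint): Angle of the pawl, rad: 0 = hooked between the teeth, 0.35 = fully free (its stop). A rocker on a stiff pivot at press x = 75 mm, 150 mm above the counter: pressing its paddle down (1 to 4 N, about 17 mm at the paddle's middle) raises the hook; no spring, it stays where it is left.
- paddle_top (a point): Middle of the top face of the pawl's thumb paddle, a dark steel plate 34 mm (press x) by 36 mm (press y), 7 mm thick, finely ribbed, 50 mm beyond the pawl's pivot, away from the arm; about 154 mm above the counter when engaged, 136 mm when free. Nothing under it but the base plate's end and the counter.
- cake_box: White folded cake box, 115 x 85 x 52 mm, loose on the base plate under the pad, between two low guide strips; its 115 mm length lies along the press's y. Origin: centre of its underside. Must stay there.
- stamp: Wooden rubber stamp, 45 x 30 x 70 mm, standing loose beside the press. Origin: centre of its underside. A bystander.
- sticker_roll: Roll of round stickers, 73 mm across, 30 mm high, lying loose beside the press. Origin: centre of its underside. A bystander.
- shaker: Plain steel cocoa shaker, 50 mm across, 92 mm high, standing loose beside the press. Origin: centre of its underside. A bystander.
There are look-alikes about, which are no part of the job. There is more than one size of the cake_box; the job needs the largest.

How it is judged (in metres and radians):
On the way, in this order (a step that is already met when the one before it is completed fails the run):
1. the pawl's paddle is pressed down and the pawl is free, the arm still raised (value of joint pawl above 0.25 rad and value of joint press_arm above 0.55 rad), for 0.1 s.
2. the arm is pushed down, past its teeth, until its pad is on the box lid (value of joint press_arm below 0.04 rad), for 0.2 s.
At the end, for the whole second after the job is handed in: The arm rests level with its pad on the box lid (joint below 0.05 rad) and still, the pawl is still free (above 0.22 rad), the cake box is within 15 mm of where it stood under the pad, and the stamp, sticker roll and shaker stand within 30 mm of where they stood (value of joint press_arm below 0.05 rad and value of joint pawl above 0.22 rad and velocity of joint press_arm between -0.05 and 0.05 rad/s and x of cake_box in the frame of press between -0.095 and -0.055 m and distance of cake_box from where it was at the start of the episode below 0.015 m and linear speed of cake_box below 0.02 m/s and distance of each of stamp, sticker_roll, shaker from where it was at the start of the episode below 0.03 m and angle between each of stamp, sticker_roll, shaker's own z axis and vertical below 0.2 rad); the robot touches nothing.
It fails at once if the arm is raised well above where it started (0.93 rad) (value of joint press_arm above 0.93 rad).
It fails at once if the cake box is lifted or shoved (more than 20 mm) (distance of cake_box from where it was at the start of the episode above 0.02 m).
It fails at once if the press is gripped hard or forced: the fingers bear on it with more than 50 N (contact force between the fingers and press above 50 N).
It fails at once if the stamp, sticker roll or shaker is lifted, knocked over or moved more than 30 mm (distance of any of stamp, sticker_roll, shaker from where it was at the start of the episode above 0.03 m or angle between any of stamp, sticker_roll, shaker's own z axis and vertical above 0.4 rad).
It also fails if it takes over 45 s, if anything falls off the work surface, if the arm or the gripper's body presses on something with over 40 N, if the wrist force passes 120 N, or if a joint passes its speed limit or range.

## Robot

A 6-joint arm with a two-finger parallel gripper is mounted at the origin on a cart in front of the work surface, level with it; the furniture and walls round the work are solid. World frame = base frame: x ahead of the robot, y to its left, z up, the work surface at z = 0. Lengths are in mm, angles in rad, forces in N, time in s.
With the tool pointing down it reaches from about 350 to 875 mm from the base axis. Payload 4.2 kg.
Tool frame: the origin (TCP) lies on the front face of the gripper's body, between the roots of the fingers; the fingertips stand 73 mm ahead of it and the grasp point (between the pads) lies 54 mm ahead of it; z points along the fingers, y is the line along which they close (so a half turn about z gives the same grasp; the last joint's range is limited). The gripper opens to 85 mm and grips with 20 to 120 N. Pads are 22 mm wide; open, the fingers measure 114 mm over their backs; the gripper's body (76 mm by 85 mm) begins 54 mm behind the grasp point. The pads swing forward as they close: fully open they stand 13 mm farther back than shut.
Start: joints at [-0.965, 0.385, 0.008, 0, -1.194, -0.259], TCP at [212.446, -587.764, 303.912] pointing down, gripper open.
Joint ranges: [-3.14, 3.14], [-1.21, 2.06], [-1.07, 1.41], [-3.16, 2.05], [-2.99, -0.16], [-3.1, 3.1]. Speed limits (rad/s): [2.79, 2.79, 3.14, 3.14, 3.14, 3.14].

## Interface

Orientations are given as [roll, pitch, yaw] about the fixed x, y, z axes, in that order (R = Rz(yaw) Ry(pitch) Rx(roll)).
In Python, from cell import manip, eyes, search_frame gives the robot as it stands.
- The arm moves only by the tool send_rows, never from a script. Its argument "series" is a list of rows, each an object of numbers: "dx", "dy", "dz": the shift along the tool's x, y, z in m; "wx", "wy", "wz": the turn, a rotation vector about the tool's x, y, z in rad; "gripper": the closure, from -1 (fully open) to 1 (shut). A call has 1 to 8 rows; each row shifts and turns the commanded pose from where the row before left it, along the tool's axes as they then stand; what a row does not reach is not made up. A row lasts 1/10 s, in which the tool goes at most 50 mm and 8.59 degrees, less where a joint would pass 70% of its speed; a pose out of reach is approached as far as the arm can. A call is refused whole if a number of a shift passes 0.05 or a number of a turn 0.15, either way. A call with a gripper value outside its range is refused whole. The fingers move at their own pace and stop on an object; "squeeze" is the grip in N (left out, the last holds). Time passes only in rows, so rows that do not move let the fingers close. It gives the time, the measured TCP pose, the force, the opening and the grip force at its end, in the units of the state.
- manip.observe(): the state, without advancing time (a new reading comes with each control period).
- eyes.snapshot(name): name is "scene" or "top" or "wrist"; returns (picture, depth): 400x640x3 uint8, blue, green, red; 400x640 float32, mm along the optical axis (not along the pixel's ray), 0 where there is no reading.
- eyes.calibration(name): a dict with "mtx" (3x3 intrinsics, pixels), "k1" (the pictures are not rectified: a ray, as slopes to the right and down, at radius r is drawn at 1 + k1 r^2 times it, then the intrinsics apply), "R" (3x3) and "t" (3): a world point X has camera coordinates R X + t; the wrist camera has in their place "tool_from_camera" (4x4, takes a point from camera to tool coordinates, whose origin is the TCP and whose axes are the flange's). Camera axes: x right, y down, z forward; pixel columns grow to the right and rows downward; lengths in mm; the calibration is good to about 2 mm. A picture is of the moment at which its call begins: read the wrist's pose just before it. calibration takes no time and is no camera call.
- manip.finish_job(): hands the job in; it is judged then, once.
Trained networks look in the newest picture that a camera, given by its name, has taken for a name from the list of things; names that differ only in an ending like _2 or _b are one class to them, and where a whole thing is asked for, a point or a joint stands for the part that bears it (a point fixed in the world has none). Each returns a list of dicts, best first, with "score" (0 to 1); they miss things now and then, are a little off and sometimes report something else, mostly with a low value. They report only what shows in the picture. A call takes as long as a camera call. They do not tell look-alikes from the thing itself.
- search_frame(label, camera): "rect" ([left, top, width, height] in pixels, round what is visible of it).
The state is a dict: "t": time; "joint_positions": joint angles; "joint_velocities": joint speeds; "effort": joint torques, N m; "tool_pos": TCP position; "tcp_rot": TCP orientation; "contact_force": force on the tool from outside, world axes, zero at the start; "ft_torque": the same for the moment, N m; "width": finger opening in mm; "gripper_force": force on a finger pad.
Only numpy, scipy, OpenCV 4.12 (cv2) and the standard library are available. Lean on these libraries where they do the work, as an engineer would, in place of code of your own. Each camera call takes 0.05 s, during which the arm holds its last target. There are 200 camera calls.

## Working session

There is one attempt and no reset: what is moved stays moved. The work goes in short steps, Python scripts to look and compute and a tool call to move; the robot and the scene stay as the last step left them, time stands still between calls to the robot, and variables do not carry over. Pictures are saved under pics/ and viewed, at most 10 in all, crops included, and the job is handed in when it is done.

Besides the shell and the picture viewer there is one more tool, called after "Call:" as a command line: name --argument value ..., lists and objects as JSON in quotes. send_rows: Moves the arm, as the interface text tells. Its arguments: {"type":"object","properties":{"series":{"type":"array","items":{"type":"object","properties":{"dx":{"type":"number"},"dy":{"type":"number"},"dz":{"type":"number"},"wx":{"type":"number"},"wy":{"type":"number"},"wz":{"type":"number"},"gripper":{"type":"number"}}}},"squeeze":{"type":"number"}},"required":["series"]}

```bash
mkdir -p pics; cat > h.py <<'E'
import numpy as np, cv2
from cell import manip, eyes, search_frame
from scipy.spatial.transform import Rotation as Ro
def world(cam,dep,px):
    c=eyes.calibration(cam);K=np.array(c["mtx"]);R=np.array(c["R"]);t=np.array(c["t"])
    px=np.asarray(px,float).reshape(-1,2)
    s=cv2.undistortPoints(px.reshape(-1,1,2),K,np.array([c["k1"],0,0,0.])).reshape(-1,2)
    z=np.array([dep[int(v),int(u)] for u,v in px])
    P=np.c_[s*z[:,None],z]
    return (P-t)@R
E
python3 - <<'E'
from h import *
np.set_printoptions(precision=1,suppress=True)
for cam in("scene","top"):
    p,d=eyes.snapshot(cam); cv2.imwrite(f"pics/{cam}.png",p); np.save(f"{cam}.npy",d)
    for l in("press","press_arm","handle_top","pawl","paddle_top","cake_box","stamp","sticker_roll","shaker"):
        for r in search_frame(l,cam)[:3]:
            x,y,w,h=r["rect"]; q=(x+w/2,y+h/2)
            print(cam,l,round(r["score"],2),np.round(r["rect"]),world(cam,d,[q])[0])
print(manip.observe())
E
```

```text
scene press 0.9 [254. 128. 133. 130.] [ 509.9 -108.4   91.4]
scene press 0.32 [252. 141.  70.  18.] [ 489.  -191.   161.4]
scene press_arm 0.9 [300. 125.  95.  65.] [488.1 -60.7 177. ]
scene press_arm 0.42 [319. 190.  62.  58.] [532.8 -34.2  63.8]
scene handle_top 0.83 [300. 128.  90.  58.] [-886.8 -580.7 -819.3]
scene pawl 0.88 [254. 142.  69.  15.] [ 490.2 -187.5  164.6]
scene paddle_top 0.69 [255. 138.  67.  20.] [ 486.3 -188.7  163.2]
scene cake_box 0.89 [271. 255.  49.  50.] [697.8 -75.2  38.6]
scene cake_box 0.65 [324. 153.  19.  42.] [496.5 -85.  136.5]
scene cake_box 0.63 [319. 191.  62.  56.] [531.5 -35.8  62.2]
scene stamp 0.58 [279. 215.  26.  32.] [ 593.4 -133.    47.3]
scene sticker_roll 0.55 [238. 212.  34.  33.] [ 600.4 -215.4   31.8]
scene sticker_roll 0.16 [321. 190.  61.  58.] [528.2 -33.7  61.2]
scene shaker 0.54 [324. 155.  17.  40.] [495.5 -89.2 133. ]
scene shaker 0.28 [236. 211.  39.  33.] [ 568.7 -234.6    2.2]
top press 0.59 [261. 182. 167.  74.] [ 487.1 -121.3  175.1]
top press_arm 0.86 [265. 187.  98.  57.] [491.7 -70.2 164.8]
top handle_top 0.67 [262. 180.
[... 175 characters left out ...]
282. 188.  46.  62.] [484.5 -56.3 177.6]
top cake_box 0.58 [230. 100.  50.  52.] [678.7  59.4  40. ]
top stamp 0.82 [340. 165.  22.  22.] [ 575.5 -135.6   65.9]
top sticker_roll 0.92 [375. 159.  38.  36.] [ 586.3 -224.5   -0.8]
top shaker 0.85 [337. 268.  32.  28.] [ 377.9 -140.3   91.5]
{'t': 1.0, 'joint_positions': array([-1. ,  0.4,  0. ,  0. , -1.2, -0.3]), 'joint_velocities': array([ 0., -0.,  0., -0.,  0., -0.]), 'effort': array([ -0. , -39.2,  18.9,   4.2,  -0. ,   0. ]), 'tool_pos': array([ 212.4, -587.8,  303.9]), 'tcp_rot': array([ 3.1, -0. , -2.8]), 'contact_force': array([ 0.2, -0.8,  0.2]), 'ft_torque': array([-0. , -0. ,  0.1]), 'gripper_force': 0.0, 'width': 85.12777921523829}
```

View pics/scene.png

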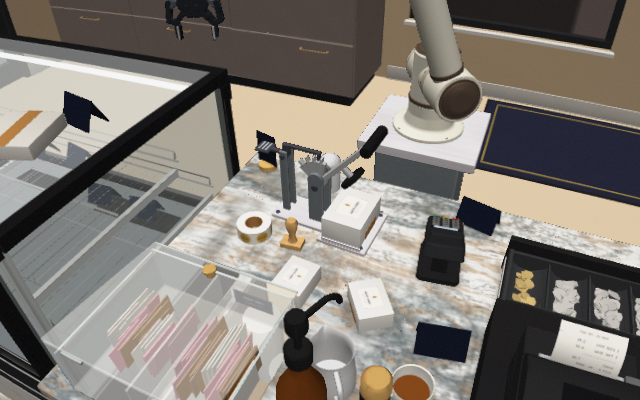

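View pics/top.png

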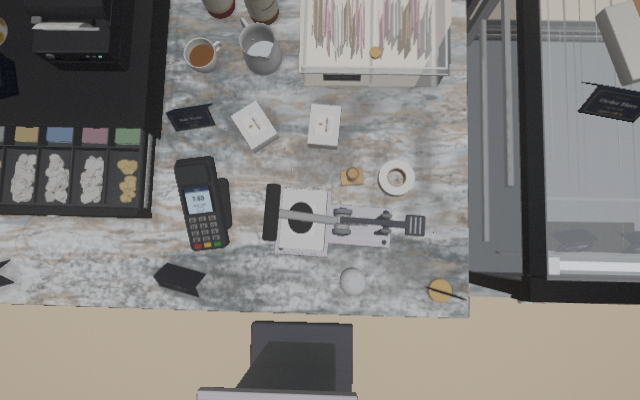

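The top view shows the press with its handle at about (272,212) and the paddle at about (416,225), so the press's +x points towards world −y. The shaker is at (352,281), the stamp at (352,176) and the roll at (396,178). Next I'll refine these with depth.

```bash
python3 - <<'E'
from h import *
np.set_printoptions(precision=1,suppress=True)
d=np.load("top.npy"); p=cv2.imread("pics/top.png")
u,v=np.meshgrid(np.arange(255,435),np.arange(178,262)); q=np.c_[u.ravel(),v.ravel()]
P=world("top",d,q)
def box(n,m):
    A=P[m]; print(n,m.sum(),"mean",A.mean(0),"med",np.median(A,0),"lo",np.percentile(A,3,0),"hi",np.percentile(A,97,0))
    return A
u=q[:,0];v=q[:,1]
H=box("handle",(u<282)&(P[:,2]>190))
c,s,w=np.linalg.svd((H-H.mean(0))[:,:2],full_matrices=False); print("handle dir",w[0])
box("paddle",(u>403)&(P[:,2]>120)&(P[:,2]<200))
box("baseL",(u>345)&(P[:,2]>5)&(P[:,2]<16))
A=box("pawlarm",(u>370)&(u<402)&(P[:,2]>130))
A=box("lever",(u>282)&(u<330)&(P[:,2]>100)&(abs(v-213-(u-282)*0.12)<8))
M=(P[:,2]>120)&(u>282); X=P[M]; l=np.polyfit(X[:,1],X[:,0],1); print("line x=",l, "yaw of +x dir", np.arctan2(-1,-l[0]))
box("boxlid",(P[:,2]>50)&(P[:,2]<72)&(u<335))
m=((P[:,2]>52)&(P[:,2]<70)&(u<335)); print(cv2.minAreaRect(P[m][:,:2].astype(np.float32)))
m=((P[:,2]>4)&(P[:,2]<16)); print(cv2.minAreaRect(P[m][:,:2].astype(np.float32)))
crop=cv2.resize(p[170:260,250:440],None,fx=4,fy=4,interpolation=cv2.INTER_CUBIC); cv2.imwrite("pics/topc.png",crop)
s=cv2.imread("pics/scene.png");cv2.imwrite("pics/scenec.png",cv2.resize(s[110:270,220:400],None,fx=3.7,fy=3.7,interpolation=cv2.INTER_CUBIC))
E
```

```text
handle 869 mean [490.1  -8.4 244.5] med [489.8  -7.6 236.5] lo [448.1 -18.5 223.8] hi [532.5   4.8 240.1]
handle dir [1.  0.1]
paddle 424 mean [ 479.8 -242.   152.8] med [ 480.2 -242.4  153. ] lo [ 463.4 -257.9  149.7] hi [ 496.3 -225.8  155.6]
baseL 1295 mean [ 488.4 -170.1    9.7] med [ 477.9 -168.3    9.7] lo [ 444.8 -215.2    6.2] hi [ 574.  -130.7   13.4]
pawlarm 366 mean [ 481.3 -191.   174.8] med [ 481.7 -191.5  160.7] lo [ 462.4 -217.1  149.4] hi [ 499.9 -166.1  175.9]
lever 573 mean [490.2 -54.1 167.2] med [489.1 -51.4 159.7] lo [480.6 -93.4 123.7] hi [505.9 -24.7 213.6]
line x= [  0.  488.6] yaw of +x dir -1.6089326731327391
boxlid 1834 mean [489.  -45.3  61.6] med [478.6 -47.9  61.6] lo [436.  -84.3  58.6] hi [545.9  -3.5  64.7]
((490.6365051269531, -53.363407135009766), (104.19319915771484, 114.86554718017578), 87.73966979980469)
((497.6648864746094, -127.91462707519531), (167.12069702148438, 358.62115478515625), 1.5148364305496216)
```

View pics/topc.png

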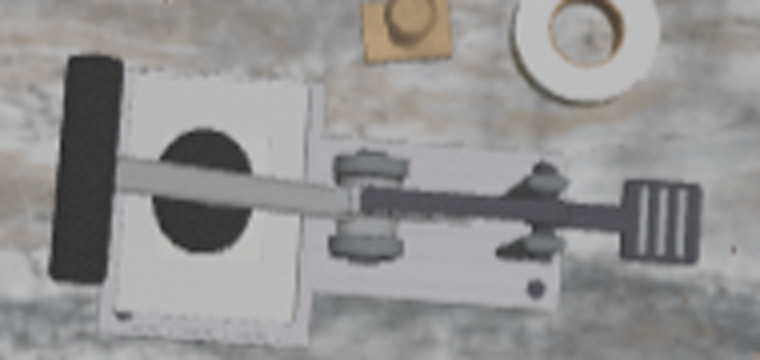

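View pics/scenec.png

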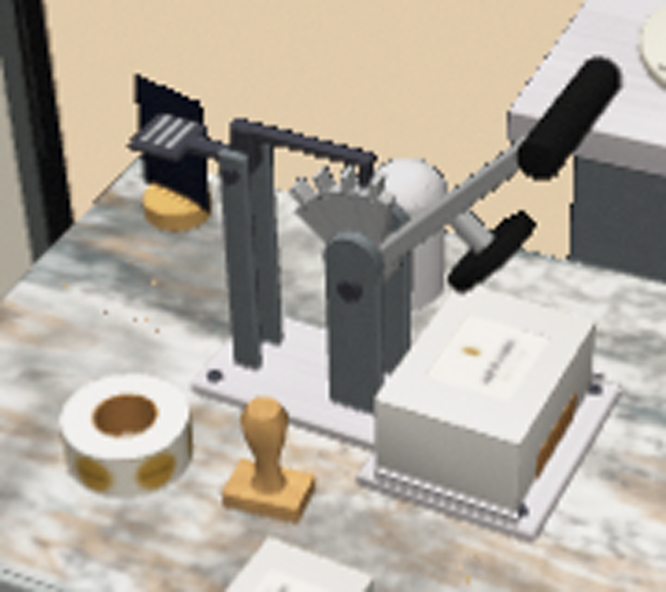

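The top crop has the handle bar at the left, the arm running to the hinge posts, and the ribbed paddle at the far right. The scene crop confirms the pawl is hooked on the quadrant and nothing stands close to the paddle or handle. I'll check the clearance to the display case and the exact yaw before moving.

```bash
python3 - <<'E'
from h import *
np.set_printoptions(precision=3,suppress=True)
d=np.load("top.npy")
for c in [(475,100),(475,200),(475,285),(520,100),(535,200),(530,285),(540,300),(600,300),(620,50),(500,250),(440,292),(460,294),(350,280)]: print(c,world("top",d,[c])[0].round())
d=np.load("scene.npy")
for c in [(222,73),(226,120),(230,160),(150,90),(100,100),(266,148)]: print("s",c,world("scene",d,[c])[0].round())
o=manip.observe(); print(o["tcp_rot"],o["tool_pos"])
E
```

```text
(475, 100) [ 761. -401.  -27.]
(475, 200) [ 545. -400.  -32.]
(475, 285) [ 342. -506. -395.]
(520, 100) [ 677. -393.  234.]
(535, 200) [ 517. -405.  253.]
(530, 285) [ 392. -394.  253.]
(540, 300) [ 370. -409.  251.]
(600, 300) [ 373. -495.  254.]
(620, 50) [ 742. -525.  281.]
(500, 250) [ 442. -402.  108.]
(440, 292) [ 363. -299.   90.]
(460, 294) [ 352. -359.   -2.]
(350, 280) [ 381. -136.   91.]
s (222, 73) [ 384. -400.  249.]
s (226, 120) [ 396. -398.  137.]
s (230, 160) [ 397. -403.   23.]
s (150, 90) [ 522. -487.  256.]
s (100, 100) [ 594. -559.  255.]
s (266, 148) [ 492. -237.  156.]
[ 3.142 -0.    -2.795] [ 212.44  -587.769  303.892]
```

Call:
send_rows --series '[{"gripper": 1, "wz": 0.1}, {"gripper": 1, "wz": 0.1}]'

```text
$.series[0]: bad value
```

Call:
send_rows --series '[{"dx": 0, "dy": 0, "dz": -0.02, "wx": 0, "wy": 0, "wz": 0.12, "gripper": 1.0}, {"dx": 0, "dy": 0, "dz": -0.02, "wx": 0, "wy": 0, "wz": 0.12, "gripper": 1.0}, {"dx": 0, "dy": 0, "dz": -0.02, "wx": 0, "wy": 0, "wz": 0.11, "gripper": 1.0}]' --squeeze 20

```text
t: 1.3
tool_pos: [212.4, -587.7, 364.6]
tcp_rot: [3.141, -0.0, 3.134]
contact_force: [0.6, -0.8, -0.5]
width: 43.8
gripper_force: 0.0
```

Call:
send_rows --series '[{"dx": -0.011, "dy": 0.0435, "dz": 0, "wx": 0, "wy": 0, "wz": 0, "gripper": 1.0}, {"dx": -0.011, "dy": 0.0435, "dz": 0, "wx": 0, "wy": 0, "wz": 0, "gripper": 1.0}, {"dx": -0.011, "dy": 0.0435, "dz": 0, "wx": 0, "wy": 0, "wz": 0, "gripper": 1.0}, {"dx": -0.011, "dy": 0.0435, "dz": 0, "wx": 0, "wy": 0, "wz": 0, "gripper": 1.0}, {"dx": -0.011, "dy": 0.0435, "dz": 0, "wx": 0, "wy": 0, "wz": 0, "gripper": 1.0}, {"dx": -0.011, "dy": 0.0435, "dz": 0, "wx": 0, "wy": 0, "wz": 0, "gripper": 1.0}, {"dx": -0.011, "dy": 0.0435, "dz": 0, "wx": 0, "wy": 0, "wz": 0, "gripper": 1.0}, {"dx": -0.011, "dy": 0.0435, "dz": 0, "wx": 0, "wy": 0, "wz": 0, "gripper": 1.0}]'

```text
t: 2.1
tool_pos: [301.4, -238.5, 364.2]
tcp_rot: [-3.141, 0.001, 3.138]
contact_force: [1.1, -0.0, -0.2]
width: -0.2
gripper_force: 0.0
```

Call:
send_rows --series '[{"dx": -0.045, "dy": -0.001, "dz": 0, "wx": 0, "wy": 0, "wz": 0, "gripper": 1.0}, {"dx": -0.045, "dy": -0.002, "dz": 0, "wx": 0, "wy": 0, "wz": 0, "gripper": 1.0}, {"dx": -0.045, "dy": -0.002, "dz": 0, "wx": 0, "wy": 0, "wz": 0, "gripper": 1.0}, {"dx": -0.044, "dy": -0.002, "dz": 0.01, "wx": 0, "wy": 0, "wz": 0, "gripper": 1.0}, {"dx": 0, "dy": 0, "dz": 0.04, "wx": 0, "wy": 0, "wz": 0, "gripper": 1.0}, {"dx": 0, "dy": 0, "dz": 0.04, "wx": 0, "wy": 0, "wz": 0, "gripper": 1.0}, {"dx": 0, "dy": 0, "dz": 0.03, "wx": 0, "wy": 0, "wz": 0, "gripper": 1.0}, {"dx": 0, "dy": 0, "dz": 0, "wx": 0, "wy": 0, "wz": 0, "gripper": 1.0}]'

```text
t: 2.9
tool_pos: [478.3, -246.9, 239.5]
tcp_rot: [3.139, -0.01, 3.138]
contact_force: [0.5, -0.5, 0.2]
width: -0.1
gripper_force: 0.0
```

```bash
python3 - <<'E'
from h import *
p,d=eyes.snapshot("scene"); cv2.imwrite("pics/s2.png",cv2.resize(p[80:230,220:400],None,fx=4,fy=4,interpolation=cv2.INTER_CUBIC))
E
```

```text
(no output)
```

View pics/s2.png

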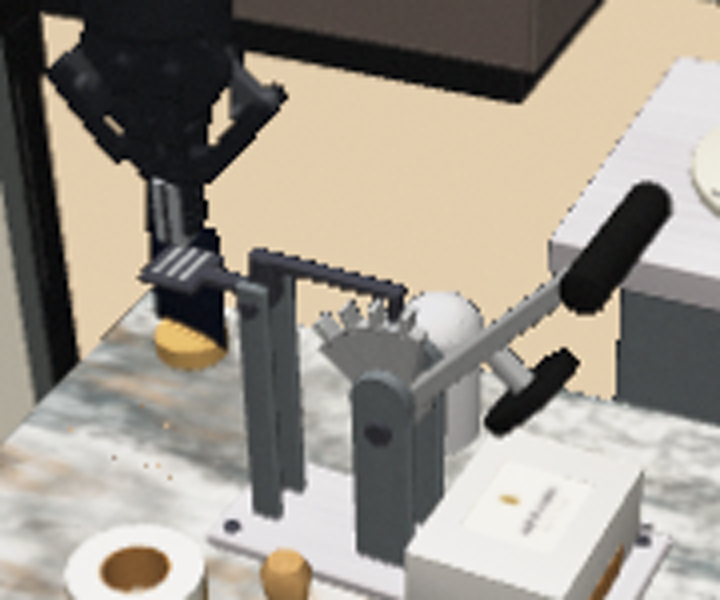

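The fingertip hangs just above the paddle, around (180,235) in the crop, and the pawl is still hooked. Pressing down now.

Call:
send_rows --series '[{"dx": 0, "dy": 0, "dz": 0.008, "wx": 0, "wy": 0, "wz": 0, "gripper": 1.0}, {"dx": 0, "dy": 0, "dz": 0.006, "wx": 0, "wy": 0, "wz": 0, "gripper": 1.0}, {"dx": 0, "dy": 0, "dz": 0.005, "wx": 0, "wy": 0, "wz": 0, "gripper": 1.0}, {"dx": 0, "dy": 0, "dz": 0.003, "wx": 0, "wy": 0, "wz": 0, "gripper": 1.0}]'

```text
t: 3.35
tool_pos: [481.0, -247.8, 222.6]
tcp_rot: [-3.141, 0.002, 3.139]
contact_force: [0.5, -0.2, 1.7]
width: -0.1
gripper_force: 0.8
```

Call:
send_rows --series '[{"dx": 0, "dy": 0, "dz": 0.004, "wx": 0, "wy": 0, "wz": 0, "gripper": 1.0}, {"dx": 0, "dy": 0, "dz": 0.004, "wx": 0, "wy": 0, "wz": 0, "gripper": 1.0}, {"dx": 0, "dy": 0, "dz": 0.002, "wx": 0, "wy": 0, "wz": 0, "gripper": 1.0}, {"dx": 0, "dy": 0, "dz": 0, "wx": 0, "wy": 0, "wz": 0, "gripper": 1.0}]'

```text
t: 3.75
tool_pos: [480.5, -247.6, 211.5]
tcp_rot: [3.141, -0.001, 3.138]
contact_force: [0.1, 0.2, 0.2]
width: 0.1
gripper_force: 0.1
```

Call:
send_rows --series '[{"dx": 0, "dy": 0, "dz": 0.002, "wx": 0, "wy": 0, "wz": 0, "gripper": 1.0}, {"dx": 0, "dy": 0, "dz": 0.002, "wx": 0, "wy": 0, "wz": 0, "gripper": 1.0}, {"dx": 0, "dy": 0, "dz": 0, "wx": 0, "wy": 0, "wz": 0, "gripper": 1.0}]'

```text
t: 4.05
tool_pos: [480.6, -247.6, 209.1]
tcp_rot: [-3.141, 0.0, 3.139]
contact_force: [-0.8, 1.5, 7.1]
width: 0.2
gripper_force: 3.1
```

Call:
send_rows --series '[{"dx": 0, "dy": 0, "dz": 0.0015, "wx": 0, "wy": 0, "wz": 0, "gripper": 1.0}, {"dx": 0, "dy": 0, "dz": 0, "wx": 0, "wy": 0, "wz": 0, "gripper": 1.0}]'

```text
t: 4.25
tool_pos: [480.8, -247.8, 208.7]
tcp_rot: [-3.14, 0.001, 3.14]
contact_force: [-3.5, 2.7, 12.7]
width: -0.2
gripper_force: 5.3
```

Call:
send_rows --series '[{"dx": 0, "dy": 0, "dz": -0.03, "wx": 0, "wy": 0, "wz": 0, "gripper": 1.0}, {"dx": 0, "dy": 0, "dz": -0.05, "wx": 0, "wy": 0, "wz": 0, "gripper": 1.0}, {"dx": 0, "dy": 0, "dz": -0.05, "wx": 0, "wy": 0, "wz": 0, "gripper": 1.0}, {"dx": -0.001, "dy": 0.04, "dz": -0.015, "wx": 0, "wy": 0, "wz": 0, "gripper": 1.0}, {"dx": -0.002, "dy": 0.05, "dz": 0, "wx": 0, "wy": 0, "wz": 0, "gripper": 1.0}, {"dx": -0.002, "dy": 0.05, "dz": 0, "wx": 0, "wy": 0, "wz": 0, "gripper": 1.0}, {"dx": -0.002, "dy": 0.05, "dz": 0, "wx": 0, "wy": 0, "wz": 0, "gripper": 1.0}, {"dx": -0.002, "dy": 0.05, "dz": 0, "wx": 0, "wy": 0, "wz": 0, "gripper": 1.0}]'

```text
t: 5.05
tool_pos: [489.6, -6.1, 351.3]
tcp_rot: [3.141, -0.0, 3.138]
contact_force: [1.1, 0.1, 1.3]
width: 0.0
gripper_force: 0.0
```

```bash
python3 - <<'E'
from h import *
o=manip.observe();print(o["tool_pos"],o["contact_force"])
p,d=eyes.snapshot("scene"); cv2.imwrite("pics/s3.png",cv2.resize(p[80:230,220:400],None,fx=4,fy=4,interpolation=cv2.INTER_CUBIC))
np.set_printoptions(precision=1,suppress=True)
u,v=np.meshgrid(np.arange(355,392),np.arange(122,165)); P=world("scene",d,np.c_[u.ravel(),v.ravel()])
H=P[(P[:,2]>195)&(P[:,2]<245)&(abs(P[:,1])<25)&(abs(P[:,0]-490)<60)]; print(len(H),H.mean(0),np.percentile(H,3,0),np.percentile(H,97,0))
for xs in (455,475,495,515):
    h=H[abs(H[:,0]-xs)<8]
    if len(h)<8: continue
    A=np.c_[2*h[:,1:],np.ones(len(h))]; print(xs,len(h),h.min(0),h.max(0),"fixed-r fit:",end="")
    from scipy.optimize import least_squares as ls
    r=ls(lambda c:np.hypot(h[:,1]-c[0],h[:,2]-c[1])-11.5,[-5,226],loss="soft_l1"); print(r.x)
E
```

```text
[489.64480215  -6.08731985 351.25287508] [1.09205931 0.13213165 1.27529546]
447 [504.   -5.4 234.7] [455.4 -17.3 222.1] [538.6   3.7 240.3]
455 45 [447.7 -14.4 227.8] [462.9   5.5 241. ] fixed-r fit:[ -6.5 228. ]
475 63 [467.1 -14.5 224.6] [482.9   4.4 240.6] fixed-r fit:[ -7.4 228.2]
495 68 [487.6 -17.3 225.8] [503.    4.2 241.4] fixed-r fit:[ -8.6 227.9]
515 69 [507.1 -17.6 225.6] [522.3   2.2 240.9] fixed-r fit:[ -9.6 228.1]
```

View pics/s3.png

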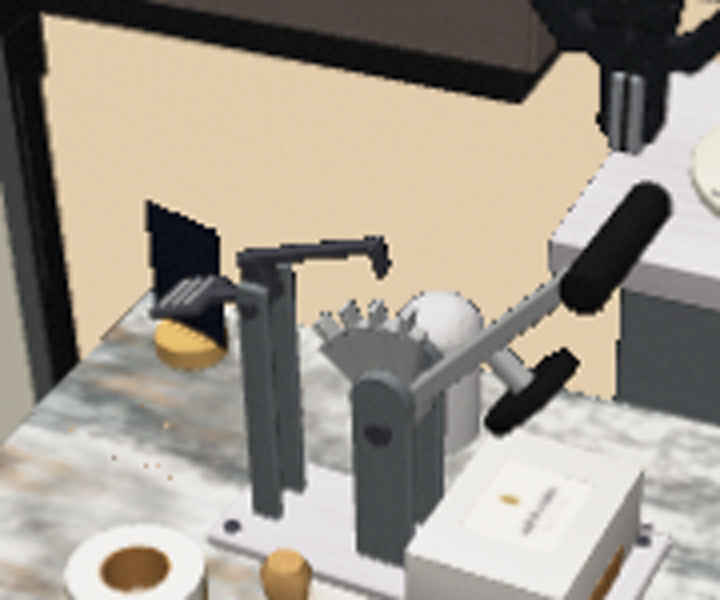

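The pawl now stands clear of the teeth, with the hook at about (380,255) in the crop. The bar's axis is at y≈−8, z≈228. I'll bring the tip down to the bar and start along its arc.

Call:
send_rows --series '[{"dx": 0, "dy": 0, "dz": 0.03, "wx": 0, "wy": 0, "wz": 0, "gripper": 1.0}, {"dx": 0, "dy": 0.001, "dz": 0.006, "wx": 0, "wy": 0, "wz": 0, "gripper": 1.0}, {"dx": 0, "dy": 0.003, "dz": 0.005, "wx": 0, "wy": 0, "wz": 0, "gripper": 1.0}, {"dx": 0, "dy": 0.006, "dz": 0.006, "wx": 0, "wy": 0, "wz": 0, "gripper": 1.0}, {"dx": 0, "dy": 0.006, "dz": 0.006, "wx": 0, "wy": 0, "wz": 0, "gripper": 1.0}]'

```text
t: 5.6
tool_pos: [490.5, 7.8, 299.2]
tcp_rot: [-3.141, 0.001, 3.137]
contact_force: [-2.1, -0.2, 5.4]
width: -0.2
gripper_force: 2.1
```

Call:
send_rows --series '[{"dx": 0, "dy": 0.006, "dz": 0.008, "wx": 0, "wy": 0, "wz": 0, "gripper": 1.0}, {"dx": 0, "dy": 0.006, "dz": 0.008, "wx": 0, "wy": 0, "wz": 0, "gripper": 1.0}, {"dx": -0.001, "dy": 0.006, "dz": 0.009, "wx": 0, "wy": 0, "wz": 0, "gripper": 1.0}, {"dx": 0, "dy": 0.004, "dz": 0.008, "wx": 0, "wy": 0, "wz": 0, "gripper": 1.0}, {"dx": 0, "dy": 0.004, "dz": 0.008, "wx": 0, "wy": 0, "wz": 0, "gripper": 1.0}, {"dx": 0, "dy": 0.004, "dz": 0.008, "wx": 0, "wy": 0, "wz": 0, "gripper": 1.0}]'

```text
t: 6.2
tool_pos: [493.4, 39.8, 250.7]
tcp_rot: [3.138, 0.007, 3.139]
contact_force: [-0.1, 4.5, 5.8]
width: 0.3
gripper_force: 2.8
```

Call:
send_rows --series '[{"dx": 0, "dy": 0.003, "dz": 0.008, "wx": 0, "wy": 0, "wz": 0, "gripper": 1.0}, {"dx": 0, "dy": 0.003, "dz": 0.008, "wx": 0, "wy": 0, "wz": 0, "gripper": 1.0}, {"dx": 0, "dy": 0.002, "dz": 0.008, "wx": 0, "wy": 0, "wz": 0, "gripper": 1.0}, {"dx": 0, "dy": 0.002, "dz": 0.008, "wx": 0, "wy": 0, "wz": 0, "gripper": 1.0}, {"dx": 0, "dy": 0.001, "dz": 0.008, "wx": 0, "wy": 0, "wz": 0, "gripper": 1.0}, {"dx": 0, "dy": 0.001, "dz": 0.007, "wx": 0, "wy": 0, "wz": 0, "gripper": 1.0}, {"dx": 0, "dy": 0, "dz": 0, "wx": 0, "wy": 0, "wz": 0, "gripper": 1.0}]'

```text
t: 6.9
tool_pos: [490.3, 49.6, 200.7]
tcp_rot: [-3.14, -0.004, 3.138]
contact_force: [-0.0, -0.5, -0.4]
width: -0.6
gripper_force: 0.0
```

Call:
send_rows --series '[{"dx": 0, "dy": 0.001, "dz": 0.004, "wx": 0, "wy": 0, "wz": 0, "gripper": 1.0}, {"dx": 0, "dy": 0.001, "dz": 0.004, "wx": 0, "wy": 0, "wz": 0, "gripper": 1.0}, {"dx": 0, "dy": 0, "dz": 0.004, "wx": 0, "wy": 0, "wz": 0, "gripper": 1.0}, {"dx": 0, "dy": 0, "dz": 0.003, "wx": 0, "wy": 0, "wz": 0, "gripper": 1.0}, {"dx": 0, "dy": 0, "dz": 0, "wx": 0, "wy": 0, "wz": 0, "gripper": 1.0}]'

```text
t: 7.4
tool_pos: [491.2, 52.2, 186.7]
tcp_rot: [-3.142, -0.001, 3.138]
contact_force: [0.5, 0.9, 0.4]
width: -0.1
gripper_force: 0.0
```

Call:
send_rows --series '[{"dx": 0, "dy": 0, "dz": 0.002, "wx": 0, "wy": 0, "wz": 0, "gripper": 1.0}, {"dx": 0, "dy": 0, "dz": 0.002, "wx": 0, "wy": 0, "wz": 0, "gripper": 1.0}, {"dx": 0, "dy": 0, "dz": 0.001, "wx": 0, "wy": 0, "wz": 0, "gripper": 1.0}, {"dx": 0, "dy": 0, "dz": 0, "wx": 0, "wy": 0, "wz": 0, "gripper": 1.0}]'

```text
t: 7.8
tool_pos: [491.7, 52.4, 183.6]
tcp_rot: [3.141, 0.001, 3.139]
contact_force: [-4.2, 0.5, 8.8]
width: -0.0
gripper_force: 4.4
```

Call:
send_rows --series '[{"dx": 0, "dy": 0, "dz": 0.0015, "wx": 0, "wy": 0, "wz": 0, "gripper": 1.0}, {"dx": 0, "dy": 0, "dz": 0, "wx": 0, "wy": 0, "wz": 0, "gripper": 1.0}, {"dx": 0, "dy": 0, "dz": 0, "wx": 0, "wy": 0, "wz": 0, "gripper": 1.0}]'

```text
t: 8.1
tool_pos: [491.7, 52.4, 183.4]
tcp_rot: [3.142, 0.002, 3.139]
contact_force: [-6.2, 1.2, 17.3]
width: 0.4
gripper_force: 8.5
```

Contact is hard now: the pad sits on the lid. I'll lift clear and check.

Call:
send_rows --series '[{"dx": 0, "dy": 0, "dz": -0.01, "wx": 0, "wy": 0, "wz": 0, "gripper": 1.0}, {"dx": 0, "dy": 0, "dz": -0.04, "wx": 0, "wy": 0, "wz": 0, "gripper": 1.0}, {"dx": 0, "dy": 0, "dz": -0.05, "wx": 0, "wy": 0, "wz": 0, "gripper": 1.0}, {"dx": 0, "dy": 0, "dz": -0.05, "wx": 0, "wy": 0, "wz": 0, "gripper": 1.0}, {"dx": 0, "dy": 0, "dz": 0, "wx": 0, "wy": 0, "wz": 0, "gripper": 1.0}, {"dx": 0, "dy": 0, "dz": 0, "wx": 0, "wy": 0, "wz": 0, "gripper": 1.0}]'

```text
t: 8.7
tool_pos: [491.7, 52.4, 332.1]
tcp_rot: [3.14, 0.003, 3.138]
contact_force: [-0.3, -0.0, -1.1]
width: 0.1
gripper_force: 0.0
```

```bash
python3 - <<'E'
from h import *
p,d=eyes.snapshot("scene"); cv2.imwrite("pics/s4.png",cv2.resize(p[100:260,220:400],None,fx=3.7,fy=3.7,interpolation=cv2.INTER_CUBIC))
u,v=np.meshgrid(np.arange(340,410),np.arange(150,215)); P=world("scene",d,np.c_[u.ravel(),v.ravel()])
H=P[(P[:,2]>85)&(P[:,2]<130)&(abs(P[:,1]-53)<25)&(abs(P[:,0]-490)<60)]; print(len(H),np.percentile(H,3,0),np.percentile(H,97,0))
E
```

```text
379 [457.18097805  31.29536942  99.63321091] [535.99952256  61.15175306 112.42470394]
```

View pics/s4.png

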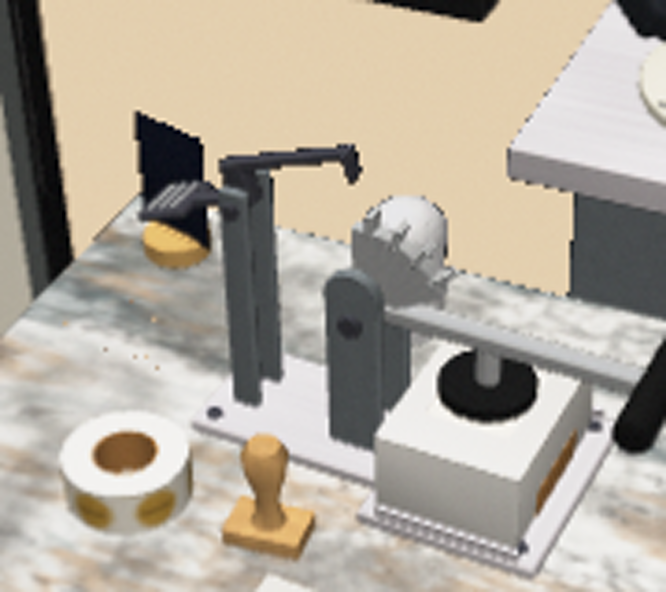

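The pad lies flat on the lid at about (487,383), the pawl is still free with its hook at (350,165), and the box and bystanders haven't moved.

```bash
python3 -c "
from cell import manip
print(manip.finish_job())"
```

```text
the job is handed in; nothing more can be done
None
```

I handed the job in: the pawl was pressed fully free, then the arm pushed down until its pad lay flat on the box lid. The last picture showed the pawl still free and the box, stamp and sticker roll where they had been, but the shaker was only partly in view. No verdict came back.

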